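Unlock a lens rear cap whose bayonet may turn either way

ROBOT

A 7-joint arm with a two-finger parallel gripper is mounted at the origin on the work surface. World frame = base frame: x ahead of the robot, y to its left, z up, the work surface at z = 0. Lengths are in m, angles in rad, forces in N, time in s.
With the tool pointing down it reaches from about 0.425 to 1.025 m from the base axis. Payload 9.4 kg.
Tool frame: the origin (TCP) lies midway between the tips of the shut fingers; the grasp point (between the pads) lies 19 mm behind it; z points along the fingers, y is the direction in which the jaws open and shut (so a half turn about z gives the same grasp; the last joint's range is limited). The gripper opens to 93 mm and grips with 3 to 60 N. Pads are 15 mm wide; open, the fingers measure 128 mm over their backs; the gripper's body (75 mm by 188 mm) begins 65 mm behind the grasp point.
Start: joints at [1.205, 0.599, -0.003, 1.599, 0.002, 0.943, -0.08], TCP at [0.206, -0.695, 0.18] pointing down, gripper open.
Joint ranges: [-2.57, 2.57], [-0.35, 1.97], [-1.29, 1.29], [0.11, 2.56], [-1.05, 4.19], [0.11, 1.86], [-2.63, 2.63]. Speed limits (rad/s): [2.22, 2.22, 3.01, 3.01, 3.14, 3.14, 3.14].

INTERFACE

Orientations are given as a unit quaternion [x, y, z, w].
In Python, from plant import env gives the robot as it stands.
- The arm moves only by the tool move_arm, never from a script. Its argument "moves" is one flat list of numbers, 7 for each row, row after row: the turn, a rotation vector about the tool's x, y, z in degrees, then the shift along the tool's x, y, z in m, then the opening, from -1 (shut) to 1 (fully open). A call has 1 to 5 rows; each row shifts and turns the pose as measured when the row begins, along the tool's axes as they then stand; what a row does not reach is not made up. A row lasts 1/12 s, in which the tool goes at most 41.7 mm and 7.16 degrees, less where a joint would pass 70% of its speed; a pose out of reach is approached as far as the arm can. A call is refused whole if a number of a shift passes 0.0417 or a number of a turn 7.16, either way. A call with a gripper value outside its range is refused whole. The fingers move at their own pace and stop on an object; the grip force is fixed at half the most. Time passes only in rows, so rows that do not move let the fingers close. It gives the time, the measured TCP pose, the force and the opening at its end, in the units of the state.
- env.state(): the state, without advancing time (a new reading comes with each control period).
- env.camera(name): name is "side" or "top"; returns the picture (384x512x3 uint8, red, green, blue); there is no depth.
- env.calibration(name): a dict with "fx", "fy", "cx", "cy" (pixels), "D" ([k1, k2, p1, p2, k3] as OpenCV has them; the pictures are not rectified), "view" (4x4, takes a point from world to camera coordinates). Camera axes: x right, y up, looking along -z (the intrinsics and any distortion apply to the point x, -y, -z); pixel columns grow to the right and rows downward; lengths in m; the calibration is good to about 2 mm. A picture is of the moment at which its call begins. calibration takes no time and is no camera call.
- env.hand_in(): hands the job in, once; it reports no verdict.
The state is a dict: "t": time; "joint_pos": joint angles; "qvel": joint speeds; "tau": joint torques, N m; "tool_pos": TCP position; "orientation": TCP orientation; "force": force on the tool from outside, world axes, zero at the start; "wrist_torque": the same for the moment, N m; "finger_gap": finger opening in m.
Only numpy, scipy, OpenCV 4.12 (cv2) and the standard library are available. Lean on these libraries where they do the work, as an engineer would, in place of code of your own. Each camera call takes 0.05 s, during which the arm holds its last target. There are 200 camera calls.

TASK

Two camera lenses stand rear end up in the maple tray. Take the rear cap off the slim lens so that the lens can go on the camera: its bayonet may be of either hand, so if the cap will not turn one way turn it the other, and lift it off only once it has been turned free, without wrenching it off. Finish while still holding the cap in the gripper, at rest, about a hand's width (10 cm) above its lens; leave the stout lens's cap on and everything else where it is.

Things in the scene. Friction and masses are not known exactly. Their poses are not given: they have to be found in the camera images.
- tray: fixed maple tray, origin on the shelf top midway between the lenses; place and yaw vary. Rear part 132 (x) x 262 mm (y), 60 mm high, with a firm grey insert (top at 55 mm) in which two lenses stand 120 mm apart along y; on its -x side a row of three open compartments, walls 22 mm high, reaching out to 130 mm from the origin.
- lens_slim: slim lens: dark cylinder 65 mm across, hardly wider than its cap, nose down, held fast by the insert (cannot move or turn); in either of the two places. Origin: centre of the rear flange face the cap sits on, 105 mm above the shelf; z up, x as the tray's. Under the cap a steel bayonet stands 13 mm above the flange, three tabs with 1.5 mm play over the cap's lugs.
- cap_slim: its rear cap: black plastic, 62 mm across, 24 mm high, ribbed rim, 30 g, loose. Origin: centre of its underside; at the start at the lens's origin, x along the lens's x. Turns easily about the vertical: one way (unseen, varies) it stops within 5 degrees; the other way it is free of the bayonet from 40 degrees, stops again at 74. Turned 55 to 60 degrees it lifts straight off.
- cap_slim_mark (a point): outer end of the white index mark on the slim lens's cap: a radial bar 12 mm long on its top, along the cap's +x, this point 20 mm from its axis and 25 mm above its underside; it shows how far the cap has turned
- lens_stout: the stout lens beside it: barrel 86 mm across, much wider than its cap, narrowing to 62 mm in the 16 mm below its flange; fixed, same height. Origin: centre of its rear flange face, 105 mm above the shelf top.
- cap_stout: rear cap of the stout lens, the same size and shape as the other cap; leave it on. Origin: centre of its underside.
- key: yellow plastic parcel locker key, 55 x 26 x 6 mm, in the middle compartment of the tray; leave it alone. Origin at its underside
- comb: chrome folding comb, folded, 96 x 18 x 10 mm, in the tray's +y compartment; leave it alone. Origin at its underside
- battery: grey camera battery, 48 x 36 x 16 mm, in the tray's -y compartment; leave it alone. Origin at its underside
- camera: black camera body, 60 x 125 mm, 98 mm high, standing at the back of the shelf; leave it alone. Origin at its underside
- trinket_box: round white ceramic trinket box with its lid on, 85 mm across, 64 mm high; leave it alone. Origin at its underside
- timer: grey plastic kitchen-type timer with a twist dial, 68 mm across, 39 mm high; leave it alone. Origin at its underside

How it is judged:
On the way:
1. the cap of the slim lens has been turned free (by more than about 30 degrees) while still down on its lens (angle between the x axis of cap_slim and the x axis of lens_slim, either way round above 0.52 rad and z of cap_slim in the frame of lens_slim below 0.005 m), for 0.05 s.
At the end, for the whole second after the job is handed in: the slim lens's cap is held still (under 30 mm/s) between the fingers (contact over 2 N), 60 to 160 mm above the flange it sat on and within 60 mm of the lens axis, touching neither lens nor the other cap; the stout lens's cap is still seated (within 5 mm) (z of cap_slim in the frame of lens_slim between 0.06 and 0.16 m and horizontal distance between cap_slim and lens_slim below 0.06 m and contact force between cap_slim and the fingers above 2 N and linear speed of cap_slim below 0.03 m/s and contact force between cap_slim and lens_slim below 0.2 N and contact force between cap_slim and cap_stout below 0.2 N and distance between cap_stout and lens_stout below 0.005 m); the arm keeps its last pose, push and grip.
It fails at once if the cap is wrenched off its bayonet unturned (z of cap_slim in the frame of lens_slim between 0.006 and 0.011 m and angle between the x axis of cap_slim and the x axis of lens_slim, either way round below 0.45 rad).
It fails at once if the stout lens's cap is taken off or shifted by more than 10 mm (distance of cap_stout from where it was at the start of the episode above 0.01 m).
It fails at once if the key, comb, battery, camera, trinket box or timer is moved by more than 30 mm (distance of any of key, comb, battery, camera, trinket_box, timer from where it was at the start of the episode above 0.03 m).
It also fails if it takes over 38 s, if anything falls off the work surface, if the arm or the gripper's body presses on something with over 40 N, if the wrist force passes 120 N, or if a joint passes its speed limit or range.

## Working session

There is one attempt and no reset: what is moved stays moved. The work goes in short steps, Python scripts to look and compute and a tool call to move; the robot and the scene stay as the last step left them, time stands still between calls to the robot, and variables do not carry over. Pictures are saved under pics/ and viewed, about 8 in all and at most 12, crops included, and the job is handed in when it is done.

Besides the shell and the picture viewer there is one more tool, called as name(argument=value, ...) on one line, values as JSON. move_arm: Moves the arm, as the interface text tells. Its arguments: {"type":"object","properties":{"moves":{"type":"array"}},"required":["moves"]}

```bash
mkdir -p pics; cat > h.py <<'E'
import numpy as np, cv2, sys
from plant import env
def save(n,f):
    im=env.camera(n); cv2.imwrite(f'pics/{f}.png',im[:,:,::-1]); return im
def ray(n,uv):
    c=env.calibration(n); K=np.array([[c['fx'],0,c['cx']],[0,c['fy'],c['cy']],[0,0,1.]])
    p=cv2.undistortPoints(np.array([[uv]],float),K,np.array(c['D'],float))[0,0]
    V=np.array(c['view']); d=V[:3,:3].T@np.array([p[0],-p[1],-1]); o=-V[:3,:3].T@V[:3,3]
    return o,d
def onz(n,uv,z):
    o,d=ray(n,uv); return o+d*(z-o[2])/d[2]
def proj(n,P):
    c=env.calibration(n); V=np.array(c['view']); q=V[:3,:3]@np.array(P,float)+V[:3,3]
    K=np.array([[c['fx'],0,c['cx']],[0,c['fy'],c['cy']],[0,0,1.]])
    return cv2.projectPoints(np.array([[q[0],-q[1],-q[2]]]),np.zeros(3),np.zeros(3),K,np.array(c['D'],float))[0][0,0]
E
python3 - <<'E'
from h import *
a=save('top','t0'); b=save('side','s0')
for n in('top','side'):
    c=env.calibration(n);o,d=ray(n,(256,192));print(n,c['fx'],o,d)
print(env.state())
E
```

```text
top 441.2034930132133 [0.43987494 0.16628516 1.30146011] [ 0.12712239  0.00156189 -0.99189656]
side 450.28255415604355 [ 0.54728702 -0.7109393   0.70348695] [ 0.07215044  0.82957348 -0.55381871]
{'t': 0.1, 'joint_pos': array([ 1.20530908,  0.60003779, -0.00252236,  1.60001849,  0.00179469,
        0.942881  , -0.07981971]), 'qvel': array([ 0.00076875, -0.0010804 ,  0.00049068, -0.0024059 ,  0.00069375,
       -0.00030966,  0.00195995]), 'tau': array([ 6.61345301e-03, -7.66554594e+01,  1.50208555e+00, -2.52938068e+01,
       -5.23976726e-02,  1.36066403e-02,  6.67004338e-05]), 'tool_pos': array([ 0.20631231, -0.69454089,  0.17906316]), 'orientation': array([ 9.89591804e-01,  1.43901394e-01, -1.62223108e-04, -6.51440203e-04]), 'force': array([ 0.0255099 , -0.29069189,  0.01888972]), 'wrist_torque': array([ 0.03426827, -0.01740904, -0.05604044]), 'finger_gap': 0.09309209586222755}
```

View pics/t0.png

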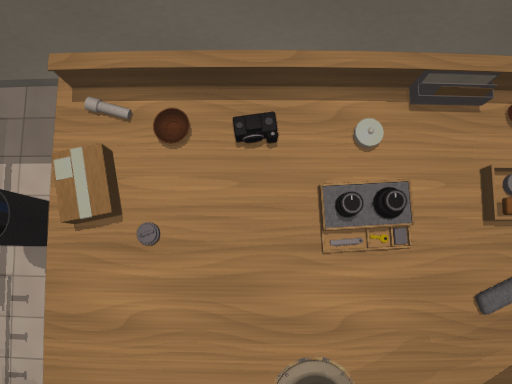

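View pics/s0.png

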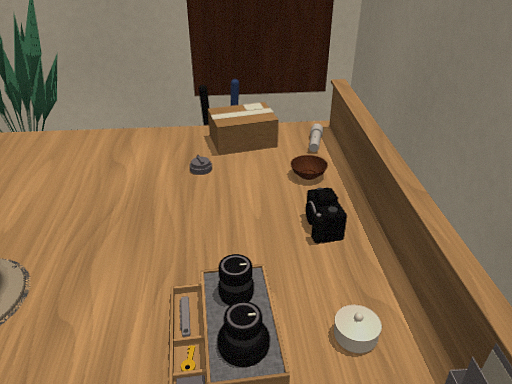

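The top view shows the tray around (366,215), with the slim lens's cap near (350,204) and the stout one's near (392,203). In the side view the slim cap is near (236,263). Next I'll measure the slim cap and its mark closely.

```bash
python3 - <<'E'
from h import *
for n,f,(x0,x1,y0,y1) in(('top','t0',(320,415,178,255)),('side','s0',(195,285,245,370))):
    im=cv2.imread(f'pics/{f}.png'); g=im.min(axis=2)
    m=((g>150)).astype(np.uint8); 
    k,l,s,c=cv2.connectedComponentsWithStats(m[y0:y1,x0:x1])
    for i in range(1,k):
        if s[i,4]>2: print(n,s[i],c[i]+[x0,y0], onz(n,c[i]+[x0,y0],.13))
a=cv2.imread('pics/t0.png')[178:255,315:415];b=cv2.imread('pics/s0.png')[245:365,195:285]
a=cv2.resize(a,None,fx=4,fy=4,interpolation=2);b=cv2.resize(b,None,fx=4,fy=4,interpolation=2)
o=np.zeros((480,760,3),np.uint8);o[:308,:400]=a;o[:,400:]=b
cv2.imwrite('pics/c0.png',np.clip(o*1.8,0,255).astype(np.uint8))
E
```

```text
side [45 18  6  2  8] [243.   263.75] [ 0.57690756 -0.08930623  0.13      ]
side [54 68  6  2 12] [251.5 313.5] [ 0.58324742 -0.20865032  0.13      ]
```

View pics/c0.png

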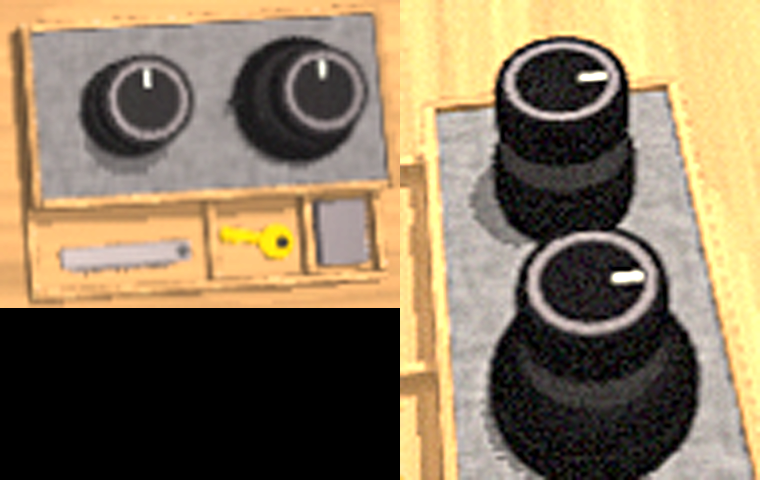

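The crop shows the slim cap's ring in top at about (352,203) and in side at about (235,265). Its white mark points along the tray's x. The yaw from the two marks is about 3°. I'll fit the rings to get the axis, then plan the approach.

```bash
cat >> h.py <<'E'
def ring(f,n,box):
    x0,x1,y0,y1=box; im=cv2.imread(f'pics/{f}.png')[y0:y1,x0:x1]; g=cv2.resize(im,None,fx=6,fy=6,interpolation=2).max(axis=2)
    return g
from scipy.spatial.transform import Rotation as R
def plan(target,yaw,rows):
    """equal world steps; yaw=heading of tool x (deg). prints rows in tool axes"""
    s=env.state();T=R.from_quat(s['orientation']);p=s['tool_pos']
    G=R.from_euler('z',yaw,degrees=True)*R.from_euler('x',180,degrees=True)
    w=(T.inv()*G).as_rotvec(degrees=True)
    d=(np.array(target)-p)/rows
    print('turn total',w.round(2),'per row',(w/rows).round(2))
    for i in range(rows):
        Ti=T*R.from_rotvec(w*i/rows,degrees=True)
        print((w/rows).round(2),Ti.inv().apply(d).round(4))
E
python3 - <<'E'
from h import *
for n,f,c0 in(('top','t0',(351.5,202.6)),('side','s0',(235,264.5)),('top','t0',(395.5,200)),('side','s0',(244,313.5))):
    im=cv2.imread(f'pics/{f}.png'); g=im.max(axis=2)
    # predicted ellipse size: collect pixels of ring brightness within predicted outer radius
    P=onz(n,c0,.129); r=18
    pts=[]
    for a in np.arange(0,360,5):
        u=np.array(P)+[.031*np.cos(np.radians(a)),.031*np.sin(np.radians(a)),0]
        e=proj(n,u)-np.array(c0); ss=np.linspace(.65,1.15,26)
        v=cv2.remap(g.astype(np.float32),np.float32([[c0[0]+e[0]*s for s in ss]]),np.float32([[c0[1]+e[1]*s for s in ss]]),1)[0]
        if v.max()>50 and v.max()<140: 
            s=ss[v.argmax()]; pts.append(np.array(c0)+e*s)
    W=np.array([onz(n,p,.129)[:2] for p in pts])
    A=np.c_[2*W,np.ones(len(W))]; x=np.linalg.lstsq(A,(W**2).sum(1),rcond=None)[0]
    print(n,len(W),x[:2].round(4),'r',np.sqrt(x[2]+x[0]**2+x[1]**2).round(4))
plan([.563,-.09,.20],81,18)
E
```

```text
top 72 [ 0.5629 -0.0948] r 0.0283
side 30 [ 0.5611 -0.083 ] r 0.0296
top 72 [ 0.5712 -0.2154] r 0.0291
side 72 [ 0.5683 -0.2082] r 0.0249
turn total [-7.000e-02 -4.000e-02 -6.445e+01] per row [-0.   -0.   -3.58]
[-0.   -0.   -3.58] [ 0.0286 -0.0266 -0.0011]
[-0.   -0.   -3.58] [ 0.0302 -0.0247 -0.0011]
[-0.   -0.   -3.58] [ 0.0316 -0.0228 -0.0011]
[-0.   -0.   -3.58] [ 0.033  -0.0208 -0.0011]
[-0.   -0.   -3.58] [ 0.0342 -0.0187 -0.0011]
[-0.   -0.   -3.58] [ 0.0353 -0.0165 -0.0011]
[-0.   -0.   -3.58] [ 0.0363 -0.0142 -0.0011]
[-0.   -0.   -3.58] [ 0.0371 -0.012  -0.0011]
[-0.   -0.   -3.58] [ 0.0378 -0.0096 -0.0012]
[-0.   -0.   -3.58] [ 0.0383 -0.0072 -0.0012]
[-0.   -0.   -3.58] [ 0.0387 -0.0048 -0.0012]
[-0.   -0.   -3.58] [ 0.0389 -0.0024 -0.0012]
[-0.   -0.   -3.58] [ 0.039   0.     -0.0012]
[-0.   -0.   -3.58] [ 0.0389  0.0025 -0.0012]
[-0.   -0.   -3.58] [ 0.0387  0.0049 -0.0012]
[-0.   -0.   -3.58] [ 0.0383  0.0073 -0.0012]
[-0.   -0.   -3.58] [ 0.0378  0.0097 -0.0012]
[-0.   -0.   -3.58] [ 0.0371  0.012  -0.0012]
```

move_arm(moves=[0,0,-3.6,0.029,-0.027,-0.005,1,0,0,-3.6,0.03,-0.025,-0.005,1,0,0,-3.6,0.032,-0.023,-0.005,1,0,0,-3.6,0.033,-0.021,-0.005,1,0,0,-3.6,0.034,-0.019,-0.002,1])

```text
t: 0.52
tool_pos: [0.2994, -0.5257, 0.1969]
orientation: [0.955, 0.296, -0.003, -0.002]
force: [1.1, 0.4, 0.3]
finger_gap: 0.0929
```

move_arm(moves=[0,0,-3.6,0.035,-0.017,0,1,0,0,-3.6,0.036,-0.014,0,1,0,0,-3.6,0.037,-0.012,0,1,0,0,-3.6,0.038,-0.01,0,1,0,0,-3.6,0.038,-0.007,0,1])

```text
t: 0.93
tool_pos: [0.3988, -0.3483, 0.1966]
orientation: [0.894, 0.448, -0.003, -0.002]
force: [1.1, -1.7, -0.3]
finger_gap: 0.0926
```

```bash
python3 - <<'E'
from h import *
s=env.state();print(s['t'],s['tool_pos'],s['joint_pos'].round(2))
plan([.563,-.092,.19],81,10)
E
```

```text
0.9333 [ 0.39881327 -0.34833898  0.19658779] [ 0.78  0.36 -0.23  2.01  0.11  0.79 -0.16]
turn total [ -0.44   0.08 -27.74] per row [-0.04  0.01 -2.77]
[-0.04  0.01 -2.77] [ 0.0304 -0.0022  0.0006]
[-0.04  0.01 -2.77] [ 0.0304 -0.0007  0.0006]
[-0.04  0.01 -2.77] [0.0304 0.0008 0.0006]
[-0.04  0.01 -2.77] [0.0304 0.0022 0.0006]
[-0.04  0.01 -2.77] [0.0302 0.0037 0.0006]
[-0.04  0.01 -2.77] [0.03   0.0052 0.0006]
[-0.04  0.01 -2.77] [0.0297 0.0066 0.0006]
[-0.04  0.01 -2.77] [0.0294 0.008  0.0006]
[-0.04  0.01 -2.77] [0.0289 0.0095 0.0006]
[-0.04  0.01 -2.77] [0.0284 0.0108 0.0006]
```

move_arm(moves=[0,0,-2.8,0.03,-0.002,0,1,0,0,-2.8,0.03,-0.001,0,1,0,0,-2.8,0.03,0.001,0,1,0,0,-2.8,0.03,0.002,0,1,0,0,-2.8,0.03,0.004,0,1])

```text
t: 1.35
tool_pos: [0.4817, -0.2112, 0.196]
orientation: [0.828, 0.561, -0.003, -0.003]
force: [0.8, -0.6, 0.6]
finger_gap: 0.0928
```

move_arm(moves=[0,0,-2.8,0.03,0.005,0,1,0,0,-2.8,0.03,0.007,0,1,0,0,-2.8,0.029,0.008,0,1,0,0,-2.8,0.029,0.009,0,1,0,0,-2.8,0.028,0.011,0,1])

```text
t: 1.77
tool_pos: [0.5623, -0.0743, 0.1949]
orientation: [0.749, 0.662, -0.003, -0.004]
force: [-0.3, -0.8, 0.2]
finger_gap: 0.0932
```

```bash
python3 - <<'E'
from h import *
s=env.state();print(s['t'],s['tool_pos'],s['joint_pos'].round(2))
plan([.563,-.092,.15],81,2)
b=save('side','s1')[200:350,150:350]; a=save('top','t1')[150:250,290:440]
o=np.zeros((450,1050,3),np.uint8)
o=np.hstack([cv2.resize(b,(500,375),interpolation=2),cv2.resize(a,(300,375),interpolation=2)])
cv2.imwrite('pics/c1.png',np.clip(o[:,:,::-1]*1.7,0,255).astype(np.uint8))
E
```

```text
1.7667 [ 0.56230058 -0.07434864  0.19485309] [ 0.33  0.42 -0.41  1.92  0.21  0.85 -0.32]
turn total [-0.61 -0.05  1.92] per row [-0.31 -0.02  0.96]
[-0.31 -0.02  0.96] [-0.0087  0.0017  0.0224]
[-0.31 -0.02  0.96] [-0.0087  0.0017  0.0224]
```

View pics/c1.png

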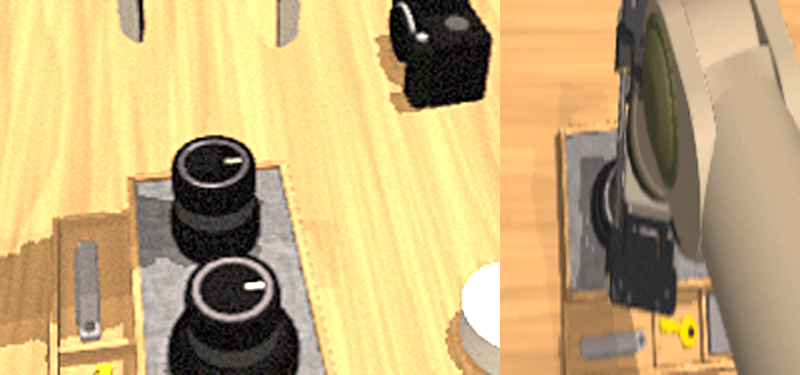

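The side crop shows the fingertips at crop x of about 130 and 288, above and beyond the slim cap, with both caps untouched. The hand hides the cap in the top view. I'll lower to 0.15 over the cap and recheck.

move_arm(moves=[-0.3,0,1,-0.009,0.002,0.022,1,-0.3,0,1,-0.009,0.002,0.022,1,0,0,0,0,0,0,1])

```text
t: 2.12
tool_pos: [0.5665, -0.0874, 0.15]
orientation: [0.758, 0.652, 0.003, -0.0]
force: [-1.0, 0.1, -0.6]
finger_gap: 0.0928
```

```bash
python3 - <<'E'
from h import *
s=env.state();print(s['t'],s['tool_pos'],s['joint_pos'].round(2))
T=R.from_quat(s['orientation'])
plan([.563,-.092,.109],81,2)
im=save('side','s2')
P=[proj('side',s['tool_pos']+T.apply([0,y,0])) for y in(-.0465,0,.0465)]
Q=[proj('side',(.563,y,.129)) for y in (-.089,-.092,-.095)]
print(P,Q)
o=cv2.resize(im[210:310,165:305],None,fx=5,fy=5,interpolation=2)[:,:,::-1]
o=np.clip(o*1.7,0,255).astype(np.uint8).copy()
for p in P+Q: cv2.circle(o,tuple(int(v) for v in (np.array(p)-[165,210]+.5)*5),3,(0,0,255),-1)
cv2.imwrite('pics/c2.png',o)
E
```

```text
2.1167 [ 0.56650439 -0.08744502  0.15004003] [ 0.32  0.48 -0.38  1.97  0.25  0.74 -0.35]
turn total [ 0.17 -0.24  0.35] per row [ 0.09 -0.12  0.18]
[ 0.09 -0.12  0.18] [-0.0026 -0.0015  0.0205]
[ 0.09 -0.12  0.18] [-0.0026 -0.0014  0.0205]
[array([211.90287221, 254.27945108]), array([237.08211103, 255.26023863]), array([262.41511963, 256.26566559])] [array([235.51780381, 264.49564471]), array([235.59834916, 265.60751611]), array([235.67936841, 266.72612603])]
```

View pics/c2.png

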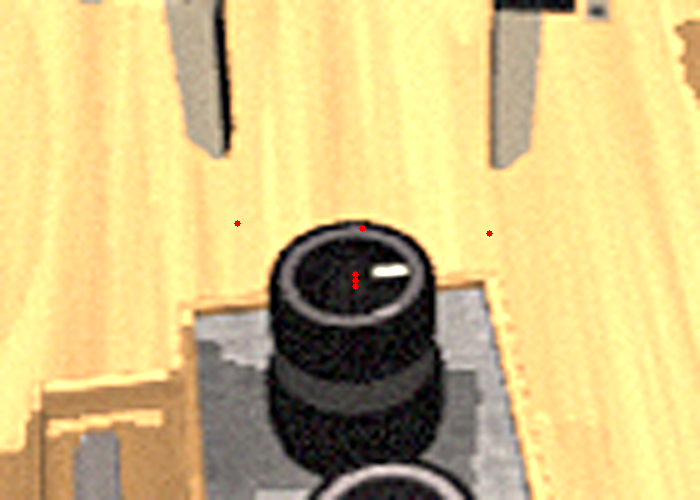

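The side crop shows the slim cap's ring centre at crop (355,272), which agrees with my estimate. The open fingertips appear at crop (225,155) and (500,165), well above the projected TCP level. That suggests the tips retract as the gripper opens, so I'll check with the gripper partly closed, still above the cap.

move_arm(moves=[0,0,0.3,-0.005,-0.003,0,0.5,0,0,0,0,0,0,0.5,0,0,0,0,0,0,0.5,0,0,0,0,0,0,0.5])

```text
t: 2.5
tool_pos: [0.5633, -0.092, 0.1546]
orientation: [0.76, 0.65, 0.004, 0.001]
force: [-0.2, 1.0, 0.4]
finger_gap: 0.0723
```

```bash
python3 - <<'E'
from h import *
s=env.state();print(s['t'],s['tool_pos'],s['finger_gap'])
T=R.from_quat(s['orientation']);g=s['finger_gap']/2
im=save('side','s3')
P=[proj('side',s['tool_pos']+T.apply([0,y,z])) for y in(-g,g) for z in (0,-.01,-.02,-.03)]
o=cv2.resize(im[210:310,165:305],None,fx=5,fy=5,interpolation=2)[:,:,::-1]
o=np.clip(o*1.7,0,255).astype(np.uint8).copy()
for p in P: cv2.circle(o,tuple(int(v) for v in (np.array(p)-[165,210]+.5)*5),3,(0,0,255),-1)
cv2.imwrite('pics/c3.png',o)
plan([.563,-.092,.109],81,2)
E
```

```text
2.5 [ 0.5632648  -0.09201077  0.15460687] 0.07234732659143912
turn total [ 0.34 -0.27  0.05] per row [ 0.17 -0.14  0.03]
[ 0.17 -0.14  0.03] [-0.0002 -0.0004  0.0229]
[ 0.17 -0.14  0.03] [-0.0001 -0.0003  0.0229]
```

View pics/c3.png

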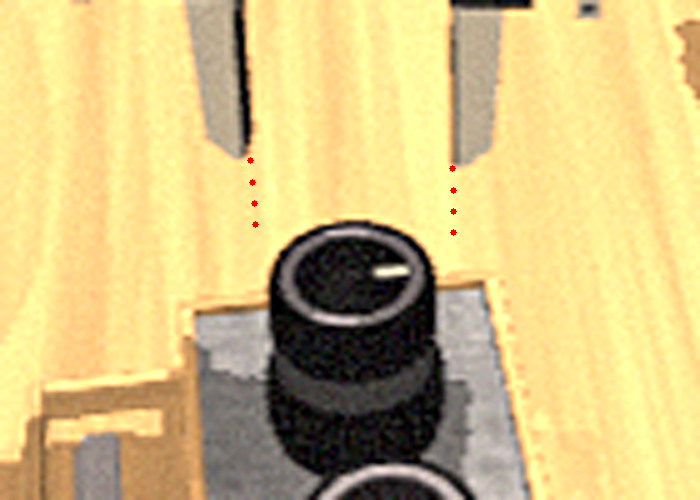

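The partly closed tips end at crop (240,157) and (465,163). That is about 30 mm above the reported TCP level (lowest dots), and the sideways alignment is good. I'll descend to 0.115, which is safe under either reading, and look again.

move_arm(moves=[0.2,-0.1,0,0,0,0.016,0.6,0.2,-0.1,0,0,0,0.016,0.6,0,0,0,0,0,0.005,0.6,0,0,0,0,0,0,0.6])

```text
t: 2.88
tool_pos: [0.5658, -0.0918, 0.12]
orientation: [0.76, 0.65, 0.002, 0.001]
force: [-0.2, -0.2, -0.6]
finger_gap: 0.0741
```

```bash
python3 - <<'E'
from h import *
s=env.state();print(s['t'],s['tool_pos'],s['finger_gap'],s['force'])
T=R.from_quat(s['orientation']);g=s['finger_gap']/2
im=save('side','s4');tp=save('top','t4')
P=[proj('side',s['tool_pos']+T.apply([0,y,z])) for y in(-g,g) for z in (0,-.01,-.02,-.03)]
o=cv2.resize(im[210:310,165:265],None,fx=5,fy=5,interpolation=2)[:,:,::-1]
o=np.clip(o*1.7,0,255).astype(np.uint8).copy()
for p in P: cv2.circle(o,tuple(int(v) for v in (np.array(p)-[165,210]+.5)*5),3,(0,0,255),-1)
a=cv2.resize(tp[150:275,300:375],None,fx=4,fy=4,interpolation=2)[:,:,::-1]
cv2.imwrite('pics/c4.png',np.hstack([o,np.clip(a*1.7,0,255).astype(np.uint8)]))
plan([.563,-.092,.109],81,2)
E
```

```text
2.8833 [ 0.56580673 -0.09180767  0.12000159] 0.07414886976921703 [-0.20488372 -0.15381428 -0.57409054]
turn total [ 0.33 -0.08  0.05] per row [ 0.17 -0.04  0.03]
[ 0.17 -0.04  0.03] [-0.0003 -0.0016  0.0059]
[ 0.17 -0.04  0.03] [-0.0003 -0.0016  0.0059]
```

View pics/c4.png

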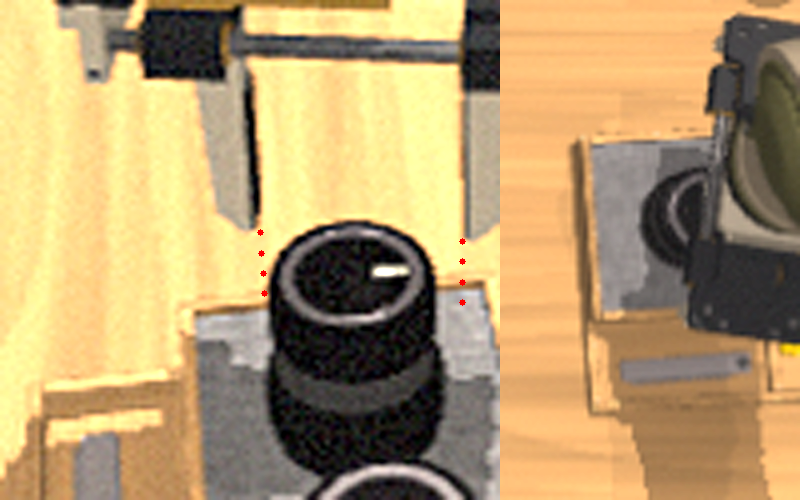

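In the side crop the fingertips, at crop (250,228) and (475,235), are still about 31 mm above the projected TCP. The cap is untouched. I'll check numerically with the top view whether the offset is vertical or along y.

```bash
python3 - <<'E'
from h import *
tl=(165+250/5-.5,210+228/5-.5)
for z in (.12,.13,.14,.15,.16): print('tipL',z,onz('side',tl,z).round(4))
tr=(165+468/5-.5,210+237/5-.5)
for z in (.12,.15): print('tipR',z,onz('side',tr,z).round(4))
# body left edge in top view, px (347.5, 228), corner (347,231)
for z in (.18,.204,.235): print('bodyL',z,onz('top',(347,222),z).round(4))
for y in (-.0545,-.0235):
  for z in (.204,.235): print(y,z,proj('top',(.49,y,z)))
E
```

```text
tipL 0.12 [ 0.5241 -0.0492  0.12  ]
tipL 0.13 [ 0.5245 -0.0606  0.13  ]
tipL 0.14 [ 0.5249 -0.0719  0.14  ]
tipL 0.15 [ 0.5253 -0.0833  0.15  ]
tipL 0.16 [ 0.5257 -0.0946  0.16  ]
tipR 0.12 [ 0.6076 -0.0619  0.12  ]
tipR 0.15 [ 0.6045 -0.0953  0.15  ]
bodyL 0.18 [ 0.5072 -0.0643  0.18  ]
bodyL 0.204 [ 0.5057 -0.0594  0.204 ]
bodyL 0.235 [ 0.5039 -0.053   0.235 ]
-0.0545 0.204 [345.16739453 228.30000107]
-0.0545 0.235 [347.70989187 227.71444222]
-0.0235 0.204 [332.80688589 228.29908294]
-0.0235 0.235 [334.9998978  227.71411478]
```

The top view confirms y, so the tips do look about 30 mm high. Testing by touch settles it: I'll centre, close gently, and see whether the fingers meet the cap's 62 mm rim.

move_arm(moves=[0.3,-0.1,0,-0.001,-0.003,0.002,0.5,0,0,0,0,0,0,0.3,0,0,0,0,0,0,0.2,0,0,0,0,0,0,0.2])

```text
t: 3.32
tool_pos: [0.5638, -0.0925, 0.1209]
orientation: [0.76, 0.65, 0.001, 0.001]
force: [-0.6, -0.1, -0.3]
finger_gap: 0.0571
```

The fingers closed past 62 mm to 57 mm without contact, so the tips really are above the cap. I'll reopen, go down about 35 mm in small steps while watching the force, and look.

move_arm(moves=[0,0,0,0,0,0,0.65,0,0,0,0,0,0,0.65,0,0,0,0,0,0,0.65])

```text
t: 3.57
tool_pos: [0.5642, -0.0926, 0.1217]
orientation: [0.76, 0.65, 0.001, 0.002]
force: [-0.2, -0.3, -0.8]
finger_gap: 0.0727
```

move_arm(moves=[0,0,0,0,0,0.01,0.65,0,0,0,0,0,0.01,0.65,0,0,0,0,0,0.005,0.65,0,0,0,0,0,0,0.65])

```text
t: 3.9
tool_pos: [0.5644, -0.0927, 0.0942]
orientation: [0.76, 0.65, 0.001, 0.002]
force: [-0.9, 0.5, -0.1]
finger_gap: 0.0766
```

```bash
python3 - <<'E'
from h import *
s=env.state();print(s['t'],s['tool_pos'],s['finger_gap'],s['force'])
T=R.from_quat(s['orientation']);g=s['finger_gap']/2
im=save('side','s5')
P=[proj('side',s['tool_pos']+T.apply([0,y,z])) for y in(-g,g) for z in (-.03,-.035)]
o=cv2.resize(im[225:305,180:290],None,fx=6,fy=6,interpolation=2)[:,:,::-1]
o=np.clip(o*2.2,0,255).astype(np.uint8).copy()
for p in P: cv2.circle(o,tuple(int(v) for v in (np.array(p)-[180,225]+.5)*6),2,(0,0,255),-1)
cv2.imwrite('pics/c5.png',o)
plan([.563,-.092,.085],81,1)
E
```

```text
3.9 [ 0.56435481 -0.09267741  0.09416298] 0.07655631611625213 [-0.93051792  0.45401678 -0.0718353 ]
turn total [0.26 0.02 0.02] per row [0.26 0.02 0.02]
[0.26 0.02 0.02] [ 0.0005 -0.0015  0.0094]
```

View pics/c5.png

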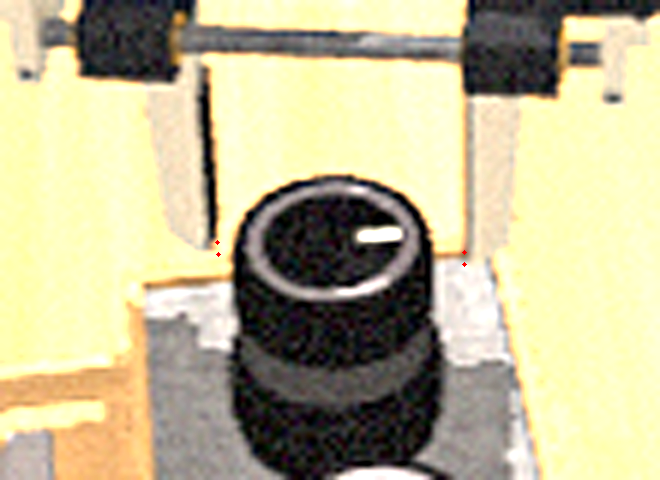

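The side crop shows the tips at about (208,250) and (482,262), straddling the cap with the offset confirmed at 31 mm. The tips are really near z=0.125. I'll go down another 15 mm and grip.

move_arm(moves=[0.2,0,0,0,-0.001,0.008,0.65,0,0,0,0,-0.001,0.006,0.65,0,0,0,0,0,0,0.4,0,0,0,0,0,0,0.2])

```text
t: 4.28
tool_pos: [0.5621, -0.0921, 0.0784]
orientation: [0.76, 0.65, -0.0, 0.0]
force: [-0.4, -0.4, -0.1]
finger_gap: 0.0678
```

move_arm(moves=[0,0,0,0,0,0,-0.2,0,0,0,0,0,0,-0.2])

```text
t: 4.45
tool_pos: [0.562, -0.0921, 0.0783]
orientation: [0.76, 0.65, -0.0, -0.0]
force: [0.7, -0.2, 0.8]
finger_gap: 0.0618
```

Gripped at 61.8 mm. Now a trial turn.

move_arm(moves=[0,0,3,0,0,0,-1,0,0,3,0,0,0,-1,0,0,3,0,0,0,-1,0,0,3,0,0,0,-1])

```text
t: 4.78
tool_pos: [0.5608, -0.0926, 0.0788]
orientation: [0.826, 0.564, -0.001, -0.0]
force: [-1.4, 0.7, -0.1]
finger_gap: 0.0615
```

```bash
cat >> h.py <<'E'
def mark(f,box=(205,265,245,285)):
    s=env.state(); print(s['t'],s['tool_pos'].round(4),'yaw',R.from_quat(s['orientation']).apply([1,0,0])@[1,0,0],np.degrees(np.arctan2(*R.from_quat(s['orientation']).apply([1,0,0])[[1,0]])).round(1),'F',s['force'].round(1),'M',s['wrist_torque'].round(2),s['finger_gap'],s['joint_pos'].round(2))
    im=save('side',f);x0,x1,y0,y1=box;g=im.min(axis=2)[y0:y1,x0:x1].astype(float)
    k,l,st,c=cv2.connectedComponentsWithStats((g>130).astype(np.uint8))
    for i in range(1,k):
        if 4<st[i,4]<60:
            p=c[i]+[x0,y0]; q=onz('side',p,.13); print(st[i],p.round(1),q.round(4),'ang',np.degrees(np.arctan2(q[1]+.089,q[0]-.563)).round(1))
E
python3 -c "
from h import *
mark('s6')"
```

```text
4.7833 [ 0.5608 -0.0926  0.0788] yaw 0.3644737472884351 68.6 F [-1.4  0.7 -0.1] M [0.02 0.13 0.01] 0.06146975520414998 [ 0.25  0.56 -0.26  2.04  0.26  0.58 -0.57]
[35 20  6  1  6] [242.5 265. ] [ 0.5758 -0.0926  0.13  ] ang -15.7
```

The cap turns with the hand: the mark went from about 0° to −15°, the hand turned −12.4°, and the torque was negligible. I'll continue this way to about 57°.

move_arm(moves=[0,0,5.5,0,0,0,-1,0,0,5.5,0,0,0,-1,0,0,5.5,0,0,0,-1,0,0,5.5,0,0,0,-1])

```text
t: 5.17
tool_pos: [0.5597, -0.0927, 0.0795]
orientation: [0.921, 0.39, -0.002, -0.001]
force: [-1.9, 1.2, -0.2]
finger_gap: 0.0617
```

```bash
python3 -c "
from h import *
mark('s7'); plan([.562,-.0922,.0785],23.5,4)"
```

```text
5.1667 [ 0.5597 -0.0927  0.0795] yaw 0.6956447746885374 45.9 F [-1.9  1.2 -0.2] M [ 0.14  0.31 -0.  ] 0.0616994664996638 [ 0.17  0.55 -0.15  2.04  0.15  0.56 -0.86]
turn total [-0.1   0.13 22.04] per row [-0.02  0.03  5.51]
[-0.02  0.03  5.51] [0.0004 0.0004 0.0003]
[-0.02  0.03  5.51] [0.0004 0.0003 0.0003]
[-0.02  0.03  5.51] [0.0005 0.0003 0.0003]
[-0.02  0.03  5.51] [0.0005 0.0002 0.0003]
```

move_arm(moves=[0,0,5.5,0.0004,0.0004,0.0005,-1,0,0,5.5,0.0004,0.0003,0.0005,-1,0,0,5.5,0.0004,0.0003,0.0005,-1,0,0,5.5,0.0004,0.0002,0.0005,-1,0,0,0,0,0,0,-1])

```text
t: 5.63
tool_pos: [0.5591, -0.0914, 0.0784]
orientation: [0.979, 0.204, -0.004, -0.001]
force: [-0.2, 1.0, -0.2]
finger_gap: 0.0618
```

```bash
python3 -c "
from h import *
mark('s8')
o=cv2.resize(cv2.imread('pics/s8.png')[235:305,185:285],None,fx=6,fy=6,interpolation=2)
cv2.imwrite('pics/c8.png',np.clip(o*2.,0,255).astype(np.uint8))
for a in (0,-50,-57,-65):
  t=np.radians(3+a); print(a,[((proj('side',(.562+r*np.cos(t),-.0895+r*np.sin(t),.13))-[185,235]+.5)*6).round() for r in (.008,.02)])
"
```

```text
5.6333 [ 0.5591 -0.0914  0.0784] yaw 0.9170069850306686 23.5 F [-0.2  1.  -0.2] M [0.11 0.08 0.03] 0.06182969127622817 [ 0.09  0.55 -0.04  2.05  0.04  0.55 -1.14]
0 [array([329., 176.]), array([367., 173.])]
-50 [array([322., 191.]), array([350., 209.])]
-57 [array([319., 192.]), array([344., 213.])]
-65 [array([316., 194.]), array([337., 217.])]
```

View pics/c8.png

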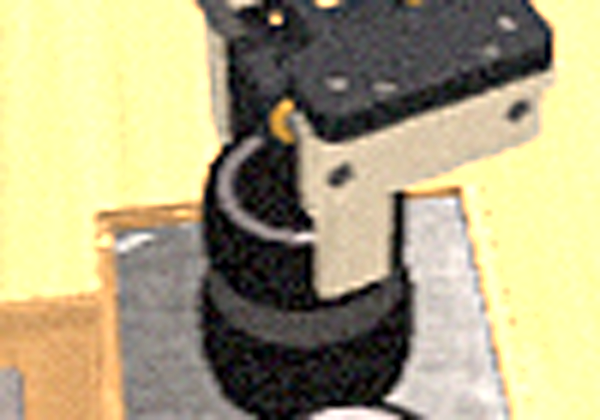

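In the side crop the finger covers the place where the mark should now be, near (320–344, 192–213), and its tip ends just above the flange. The hand turned 57.5° at near-zero torque. I'll lift gently, watching the force.

move_arm(moves=[0,0,0,0,0,-0.003,-1,0,0,0,0,0,-0.002,-1])

```text
t: 5.85
tool_pos: [0.5593, -0.0911, 0.0836]
orientation: [0.978, 0.21, -0.003, -0.001]
force: [-0.6, -0.2, -0.1]
finger_gap: 0.0618
```

move_arm(moves=[0,0,0,0,0,-0.015,-1,0,0,0,0,0,-0.02,-1,0,0,0,0,0,-0.025,-1,0,0,0,0,0,-0.02,-1,0,0,0,0,0,-0.01,-1])

```text
t: 6.27
tool_pos: [0.5595, -0.092, 0.1759]
orientation: [0.976, 0.216, -0.005, -0.001]
force: [-0.8, -0.5, 0.2]
finger_gap: 0.062
```

move_arm(moves=[0,0,0,0,0,0,-1,0,0,0,0,0,0,-1,0,0,0,0,0,0,-1])

```text
t: 6.52
tool_pos: [0.5615, -0.093, 0.1789]
orientation: [0.976, 0.218, -0.002, 0.0]
force: [1.2, -0.4, 0.4]
finger_gap: 0.0618
```

```bash
python3 -c "
from h import *
mark('s9')
print(env.state()['qvel'].round(4))
o=cv2.resize(cv2.imread('pics/s9.png')[160:384,150:300],None,fx=2.6,fy=2.6,interpolation=2)
cv2.imwrite('pics/c9.png',np.clip(o*1.8,0,255).astype(np.uint8))"
```

```text
6.5167 [ 0.5615 -0.093   0.1789] yaw 0.9049870617086384 25.2 F [ 1.2 -0.4  0.4] M [-0.03 -0.02 -0.02] 0.06179379077022705 [ 0.1   0.42 -0.05  1.96  0.03  0.77 -1.1 ]
[39 32  6  5 14] [246.4 278.6] [ 0.5804 -0.1284  0.13  ] ang -66.2
[-0.0025  0.011   0.0007  0.0036 -0.0036  0.0026 -0.0057]
```

View pics/c9.png

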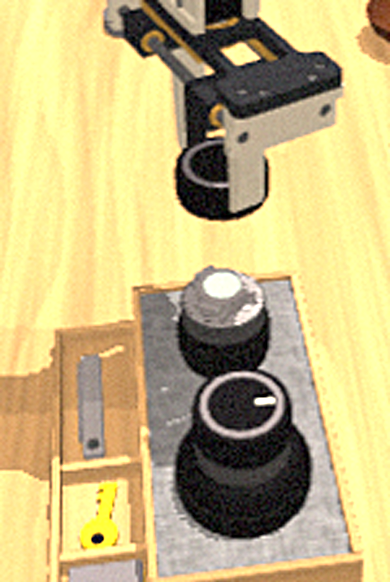

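The side crop shows the cap held in the fingers near (222,180), well above the slim lens, whose steel bayonet is now bare near (222,297). The stout cap is still on near (242,403), and the tray contents have not moved. The arm is at rest, so I'm handing in.

```bash
python3 -c "
from h import *
print(env.hand_in())"
```

```text
the job is handed in; nothing more can be done
None
```

The slim lens's cap is off, and the gripper is holding it still about 10 cm above the lens. I gripped it by the rim, and it turned freely on the first direction I tried (clockwise seen from above). I turned it about 57° while it was down on the lens, then lifted it straight off with almost no force. The job was handed in at about 6.5 s of the 38 s allowed.

**Last checks:** The grip opening was 61.8 mm, matching the 62 mm cap, and the joint speeds were near zero. The last side picture showed the slim lens's bayonet bare. The stout lens's cap was still on, and the key and comb had not moved.

**Disagreements and limits:**
- **Finger height:** the fingertips were really about 31 mm above the reported TCP height. I found this in the pictures, confirmed it by closing on empty air above the cap, and corrected for it.
- **Cap position:** the two cameras differed by about 6 to 12 mm in y on where the cap was, so I used a value in between.
- **Final turn angle:** from about 35° onward the index mark could not be seen, and at the end the finger hid it. The last angle is therefore inferred from the hand's own rotation and the near-zero torque, though the easy lift agrees with it.

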